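# Dock the e-bike battery and switch on the tester

## Task

Push the loose e-bike battery pack along the bench, contact end first, fully home against the contact block between the two guides of the test dock, and only then turn the lever of the isolator a quarter turn clockwise, all the way from off to on. The pack must slide on the bench, not be lifted or tipped, and everything else on the bench is to be left where it stands.

Things in the scene. Friction and masses are not known exactly. Their poses are not given: they have to be found in the camera images.
- pack: the battery pack: loose black block, 120 (x) x 96 (y) x 58 (z) mm, under 1 kg, too wide to grasp. Origin at the centre of its underside; z up; +x points out of its contact end (grey face, two brass contacts; on top, a brass stripe near that end and a white label nearer the other). Starts in front of the isolator, contact end roughly away from the robot
- pack_nose (a point): point at the foot of the pack's contact end face, middle of its width (pack x = +60 mm, z = 0)
- dock: the test dock, fixed to the bench, left or right: grey contact block (48 mm high) and two aluminium guides (24 mm high), no floor. Origin on the bench; +x into the dock: a pack that is home has the pose of the dock. Block face at x = +60 mm. Guides from x = +60 to -14 mm, 108 mm apart inside, then flaring to 132 mm at x = -42 mm; 77 mm overall half width
- isolator: the isolator, fixed to the bench across the bench from the dock: grey box 84 (x) x 94 (y) x 48 (z) mm with a black lever on top; a 6 mm dark disc of 26 mm radius lies under the lever. Origin at the centre of its underside; z up
- lever_axis (a point): point on the lever's vertical turning axis, 69 mm above the bench (half the height of the lever)
- lever_tip (a point): point on the lever's arm, 55 mm out from the axis, at half its height. The arm is a straight one-sided black bar 14 mm wide, 24 mm high (from 57 to 81 mm above the bench), reaching 68 mm from the axis; round hub of 18 mm radius
- lever (a joint): angle of the isolator's lever: 0 = off, the arm points along the isolator's -y (roughly to the right seen from the robot); grows clockwise seen from above; pi/2 = on, at its stop, the arm points along the isolator's -x (roughly to the robot). Stays where it is left; about 3 N at the arm turns it
- tin: bystander: white and blue can, 66 mm across, 88 mm high, origin at the centre of its underside. The tin and the carton stand in the middle of the bench, one nearer the robot and one farther, and the way for the pack is between them
- carton: bystander: cardboard box 70 (x) x 60 (y) x 80 (z) mm, origin at the centre of its underside
- tub: bystander: white open plastic tub, 100 mm across, 85 mm high, origin at the centre of its underside
- sprocket: bystander: flat steel sprocket lying on the bench, 106 mm across, 8 mm thick (hub 18 mm), origin at the centre of its underside
- spanner: bystander: steel spanner lying flat along its x, about 180 mm long, origin at the middle of its underside
- grease: bystander: small grey jar with a black cap, 56 mm across, 60 mm high, origin at the centre of its underside
- bell: bystander: domed aluminium bicycle bell, 52 mm across, 30 mm high, origin at the centre of its underside
Not all that is in view belongs to the job. Leave any green or purple look-alike of the isolator alone.

How it is judged:
By the outcome, as a careful person would: the job done as asked, in the order asked, and still so for the second after the job is handed in, with the robot touching nothing.
It also fails if it takes over 72 s, if anything falls off the work surface, if the arm or the gripper's body presses on something with over 40 N, if the wrist force passes 120 N, or if a joint passes its speed limit or range.

## Robot

A 6-joint arm with a two-finger parallel gripper is mounted at the origin on the work surface. World frame = base frame: x ahead of the robot, y to its left, z up, the work surface at z = 0. Lengths are in m, angles in rad, forces in N, time in s.
With the tool pointing down it reaches from about 0.25 to 0.775 m from the base axis. Payload 4 kg.
Tool frame: the origin (TCP) lies at the very end of the fingers, on their centre line; the grasp point (between the pads) lies 19 mm behind it (r.tcp_to_grasp is the distance from the TCP to the grasp point, in m); z points along the fingers, y is the direction in which the jaws open and shut (so a half turn about z gives the same grasp; the last joint's range is limited). The gripper opens to 94 mm and grips with 3 to 60 N. Pads are 16 mm wide; open, the fingers measure 119 mm over their backs; the gripper's body (75 mm by 177 mm) begins 78 mm behind the grasp point.
Start: joints at [1.107, 0.087, 1.371, -0, 1.684, -0.103], TCP at [0.194, 0.515, 0.174] pointing down, gripper open.
Joint ranges: [-3.1, 3.1], [-0.76, 2.03], [0.27, 2.55], [-1.08, 4.22], [0.17, 2.65], [-2.57, 2.57]. Speed limits (rad/s): [2.79, 2.79, 3.14, 3.14, 3.14, 3.14].

## Interface

Orientations are given as a unit quaternion [x, y, z, w].
In Python, from station import r gives the robot as it stands.
- The arm moves only by the tool drive_tool, never from a script. Its argument "steps" is a list of rows, each a list of 7 numbers: the turn, a rotation vector about the tool's x, y, z in rad, then the shift along the tool's x, y, z in cm, then the finger opening in cm, from 0 to 9.4. A call has 1 to 5 rows; each row shifts and turns the commanded pose from where the row before left it, along the tool's axes as they then stand; what a row does not reach is not made up. A row lasts 1/12 s, in which the tool goes at most 41.7 mm and 7.16 degrees, less where a joint would pass 70% of its speed; a pose out of reach is approached as far as the arm can. A call is refused whole if a number of a shift passes 4.17 or a number of a turn 0.125, either way. A call with a gripper value outside its range is refused whole. The fingers move at their own pace and stop on an object; the grip force is fixed at half the most. Time passes only in rows, so rows that do not move let the fingers close. It gives the time, the measured TCP pose, the force and the opening at its end, in the units of the state.
- r.observe(): the state, without advancing time (a new reading comes with each control period).
- r.camera(name): name is "scene" or "top" or "wrist"; returns a dict with "image" (400x640x3 uint8, blue, green, red), "mtx" (3x3 intrinsics, pixels), "pose" (4x4, takes a point from camera to world coordinates). Camera axes: x right, y down, z forward; pixel columns grow to the right and rows downward; lengths in m; the calibration is good to about 2 mm. A picture is of the moment at which its call begins. There is no depth.
- r.job_done(): hands the job in, once; it reports no verdict.
The state is a dict: "t": time; "qpos": joint angles; "qd": joint speeds; "tau": joint torques, N m; "tool_pos": TCP position; "tcp_rot": TCP orientation; "contact_force": force on the tool from outside, world axes, zero at the start; "ft_torque": the same for the moment, N m; "width": finger opening in m.
Only numpy, scipy, OpenCV 4.12 (cv2) and the standard library are available. Lean on these libraries where they do the work, as an engineer would, in place of code of your own. Each camera call takes 0.05 s, during which the arm holds its last target. There are 200 camera calls.

## Working session

There is one attempt and no reset: what is moved stays moved. The work goes in short steps, Python scripts to look and compute and a tool call to move; the robot and the scene stay as the last step left them, time stands still between calls to the robot, and variables do not carry over. Pictures are saved under pics/ and viewed, about 8 in all and at most 12, crops included, and the job is handed in when it is done.

Besides the shell and the picture viewer there is one more tool, called as name(argument=value, ...) on one line, values as JSON. drive_tool: Moves the arm, as the interface text tells. Its arguments: {"type":"object","properties":{"steps":{"type":"array"}},"required":["steps"]}

```bash
mkdir -p pics
cat > h.py <<'E'
import numpy as np, cv2
from station import r
from scipy.spatial.transform import Rotation as R
def snap(n,f):
    c=r.camera(n); cv2.imwrite(f'pics/{f}.png',c['image']); np.savez(f'pics/{f}.npz',**c); return c
def ray(c,uv,z):
    uv=np.atleast_2d(np.array(uv,float)); d=np.c_[uv,np.ones(len(uv))]@np.linalg.inv(c['mtx']).T@c['pose'][:3,:3].T
    o=c['pose'][:3,3]; return o+d*((z-o[2])/d[:,2])[:,None]
def proj(c,p):
    p=np.atleast_2d(p); q=(p-c['pose'][:3,3])@c['pose'][:3,:3]; q=q@c['mtx'].T; return q[:,:2]/q[:,2:]
E
python3 - <<'E'
from h import *
for n in('scene','top'):
    c=snap(n,n+'0'); print(c['pose'].round(3).tolist(),c['mtx'].tolist())
o=r.observe(); print({k:np.round(v,3).tolist() for k,v in o.items()}); print(R.from_quat(o['tcp_rot']).as_matrix().round(3))
E
```

```text
[[0.023, 0.676, -0.737, 1.451], [1.0, -0.006, 0.025, -0.041], [0.013, -0.737, -0.676, 0.902], [0.0, 0.0, 0.0, 1.0]] [[417.59816392562965, 0.0, 323.70314745291097], [0.0, 417.59816392562965, 195.484090059697], [0.0, 0.0, 1.0]]
[[-0.009, -0.983, 0.182, 0.335], [-1.0, 0.005, -0.027, 0.011], [0.026, -0.182, -0.983, 1.161], [0.0, 0.0, 0.0, 1.0]] [[371.4306601534145, 0.0, 320.8678724018264], [0.0, 371.4306601534145, 203.11714040682153], [0.0, 0.0, 1.0]]
{'t': 0.1, 'qpos': [1.107, 0.088, 1.372, -0.0, 1.684, -0.103], 'qd': [0.001, 0.001, -0.002, -0.001, 0.001, -0.001], 'tau': [0.002, -34.125, -30.33, 0.072, 0.03, -0.0], 'tool_pos': [0.194, 0.514, 0.173], 'tcp_rot': [0.179, 0.984, -0.001, -0.0], 'contact_force': [0.13, 0.203, -0.358], 'ft_torque': [0.016, 0.052, -0.033], 'width': 0.094}
[[-0.936  0.353 -0.001]
 [ 0.353  0.936 -0.002]
 [ 0.    -0.002 -1.   ]]
```

View pics/top0.png

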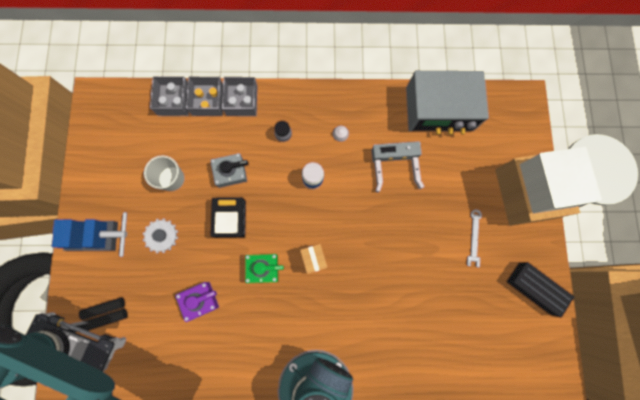

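View pics/scene0.png

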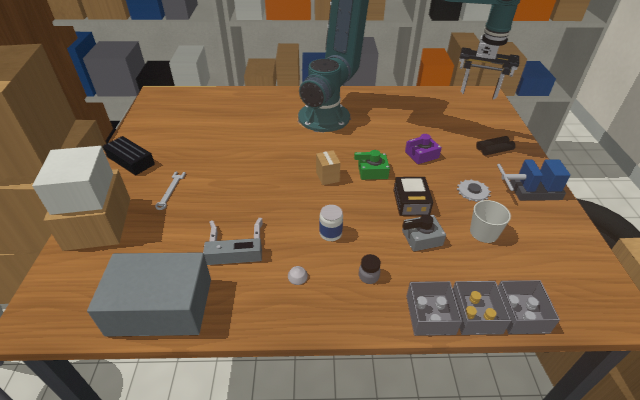

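The top view shows the pack at (228,217), isolator (228,170), dock (397,155) opening towards the robot, tin (313,175) and carton (313,258). I'll zoom in to measure them.

Run:
```python
from h import *
a=cv2.imread('pics/top0.png'); m=np.hstack([a[135:275,200:260],a[135:275,290:430]])
m=cv2.resize(m,None,fx=4,fy=4,interpolation=cv2.INTER_CUBIC)
for i in range(0,200,10):
    cv2.line(m,(i*4,0),(i*4,8 if i%50 else 16),(0,0,255),1)
for i in range(0,140,10): cv2.line(m,(0,i*4),(8,i*4),(0,0,255),1)
cv2.imwrite('pics/crop1.png',m)
```

```text
(no output)
```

View pics/crop1.png

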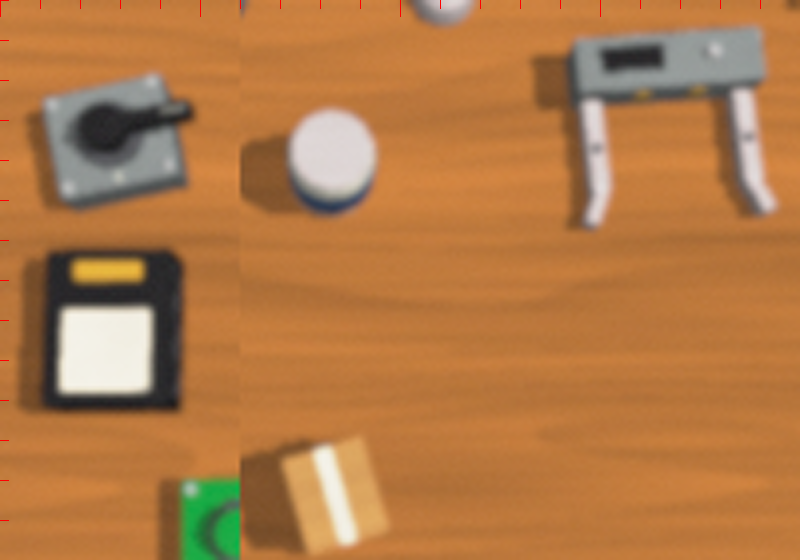

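```bash
cat >> h.py <<'E'
def load(f): return dict(np.load(f'pics/{f}.npz'))
def tf(p,x,y=None,z=0):
    c,s=np.cos(p[2]),np.sin(p[2]); return [p[0]+c*x-s*y,p[1]+s*x+c*y,z]
def box(p,x0,x1,y0,y1,h):
    q=[(x0,y0),(x1,y0),(x1,y1),(x0,y1)]
    t=[tf(p,a,b,h) for a,b in q]; b=[tf(p,a,b,0) for a,b in q]
    return [t+t[:1],b+b[:1]]
def dockl(p): 
    L=box(p,.06,.09,-.077,.077,.048)
    for s in(1,-1): L.append([tf(p,x,s*y,.024) for x,y in((.06,.054),(-.014,.054),(-.042,.066))])
    return L
def draw(img,c,L,k=1,off=(0,0),col=(0,0,255)):
    for l in L: cv2.polylines(img,[np.int32(((proj(c,np.array(l))-off)*k+.5*k)*8)],False,col,1,cv2.LINE_AA,3)
E
python3 - <<'E'
from h import *
c=load('top0')
Lf=lambda P:[(200+x/4-.5*.75,135+y/4-.375) for x,y in P]
Rf=lambda P:[(230+x/4-.375,135+y/4-.375) for x,y in P]
f=lambda a:np.round(a[:,:2],4).tolist()
print('pack TL BL label stripe',f(ray(c,Lf([(50,252),(43,408),(105,350),(108,271)]),.058)))
print('label corners',f(ray(c,Lf([(60,308),(153,306),(153,392),(57,395)]),.058)))
print('dock top',f(ray(c,Rf([(574,40),(763,29),(765,80),(577,92)]),.048)))
print('guides',f(ray(c,Rf([(605,100),(611,190),(601,225),(733,92),(745,182),(765,212)]),.024)))
print('iso',f(ray(c,Lf([(43,98),(155,75),(185,180),(75,205)]),.048)))
print('lever hub, tip',f(ray(c,Lf([(103,125),(190,108)]),.081)))
print('tin',f(ray(c,Rf([(332,148)]),.088)),'carton',f(ray(c,Rf([(282,460),(362,437),(388,528),(310,553)]),.08)))
E
```

```text
pack TL BL label stripe [[0.5574, 0.3075], [0.4401, 0.3075], [0.4829, 0.2637], [0.5426, 0.2637]]
label corners [[0.5147, 0.2982], [0.5159, 0.2292], [0.4514, 0.2272], [0.4496, 0.2977]]
dock top [[0.7277, -0.1861], [0.7368, -0.3368], [0.6947, -0.3359], [0.685, -0.187]]
guides [[0.6859, -0.2135], [0.612, -0.2154], [0.5837, -0.2064], [0.6924, -0.3169], [0.6182, -0.3224], [0.5937, -0.337]]
iso [[0.6808, 0.3209], [0.6993, 0.2353], [0.6153, 0.2099], [0.5959, 0.2928]]
lever hub, tip [[0.6495, 0.2662], [0.6626, 0.2017]]
tin [[0.6292, 0.0052]] carton [[0.3986, 0.0425], [0.4147, -0.0154], [0.3495, -0.0335], [0.3324, 0.0225]]
```

Run:
```python
from h import *
P=(.499,.2615,0.0);D=(.630,-.268,.065);I=(.648,.265,.24);T=(.629,.005);C=(.374,.004,.27)
def circ(x,y,rr,z): return [[x+rr*np.cos(a),y+rr*np.sin(a),z] for a in np.linspace(0,6.3,40)]
L=box(P,-.06,.06,-.048,.048,.058)+dockl(D)+box(I,-.042,.042,-.047,.047,.048)+[[tf(I,-.007,0,.081),tf(I,-.007,-.068,.081),tf(I,.007,-.068,.081),tf(I,.007,0,.081)]]+box(C,-.035,.035,-.03,.03,.08)+[circ(*T,.033,.088),circ(*T,.033,0)]
c=load('top0');a=c['image'];k=4
def crop(u0,u1,v0,v1,k):
    m=cv2.resize(a[v0:v1,u0:u1],None,fx=k,fy=k,interpolation=cv2.INTER_CUBIC); draw(m,c,L,k,(u0,v0)); return m
m1=np.hstack([crop(200,260,135,275,3),crop(290,430,135,275,3)])[:,:600]
c=load('scene0');a=c['image']
m2=crop(195,455,140,275,3)[:,:780]
m1=cv2.resize(m1,None,fx=.75,fy=.75) if 0 else m1
m=np.zeros((600,780,3),np.uint8); 
m1=m1[:300]; m[:m1.shape[0],:m1.shape[1]]=m1
m[300:]=m2[90:390] if m2.shape[0]>=390 else 0
cv2.imwrite('pics/ov1.png',m)
```

```text
(no output)
```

View pics/ov1.png

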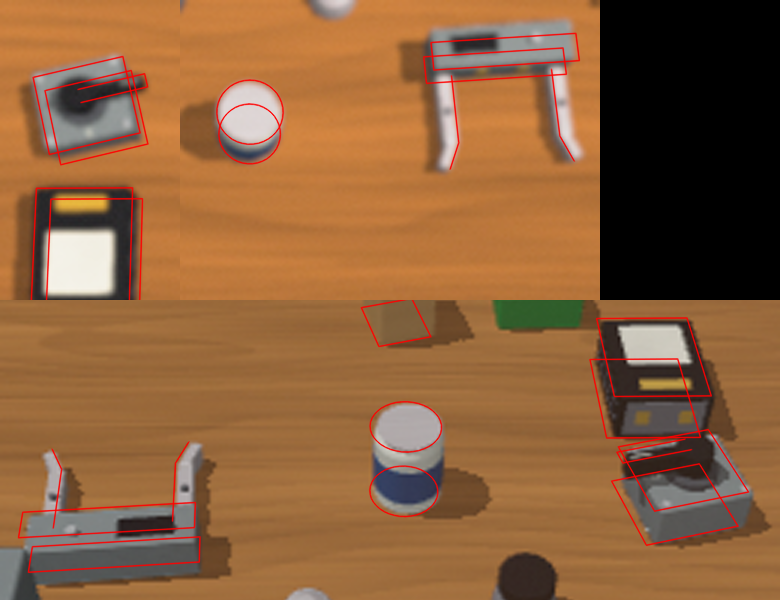

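The overlay agrees to about 3 mm. Pack (0.499, 0.2615, yaw 0), dock (0.630, -0.267, yaw 0.065), isolator (0.648, 0.265, yaw 0.24), with a free corridor at x ≈ 0.43–0.59. I'll turn the tool so the jaws lie along world x, then go beside the pack on its +y side.

drive_tool(steps=[[0,0,0.121,0,0,0,9.4],[0,0,0.121,0,0,0,9.4],[0,0,0.121,0,0,0,9.4],[0,0,0.121,0,0,0,9.4],[0,0,0.121,0,0,0,9.4]])

```text
t: 0.52
tool_pos: [0.194, 0.5143, 0.1731]
tcp_rot: [0.467, 0.884, -0.001, 0.0]
contact_force: [1.2, 0.3, 0.2]
width: 0.0942
```

drive_tool(steps=[[0,0,0.121,0,0,0,9.4],[0,0,0.121,0,0,0,9.4],[0,0,0.121,0,0,0,9.4],[0,0,0.121,0,0,0,9.4],[0,0,0.121,0,0,0,9.4]])

```text
t: 0.93
tool_pos: [0.194, 0.5143, 0.1731]
tcp_rot: [0.709, 0.705, -0.001, 0.0]
contact_force: [0.7, -0.1, -0.2]
width: 0.0933
```

drive_tool(steps=[[0,0,0,-1.69,3.08,0,9.4],[0,0,0,-1.69,3.08,0,9.4],[0,0,0,-1.69,3.08,0,9.4],[0,0,0,-1.69,3.08,0,9.4],[0,0,0,-1.69,3.08,0,9.4]])

```text
t: 1.35
tool_pos: [0.3491, 0.429, 0.1732]
tcp_rot: [0.707, 0.707, -0.0, -0.0]
contact_force: [1.3, 0.8, 0.8]
width: 0.094
```

drive_tool(steps=[[0,0,0,-1.69,3.08,0,9.4],[0,0,0,-1.69,3.08,0,9.4],[0,0,0,-1.69,3.08,0,9.4],[0,0,0,-1.69,3.08,0,9.4],[0,0,0,-1.69,3.08,0,9.4]])

```text
t: 1.77
tool_pos: [0.5033, 0.3443, 0.1731]
tcp_rot: [0.707, 0.707, -0.0, -0.0]
contact_force: [0.9, 1.0, 0.8]
width: 0.0939
```

drive_tool(steps=[[0,0,0,0,0,0,9.4],[0,0,0,0,0,0,9.4]])

```text
t: 1.93
tool_pos: [0.503, 0.3442, 0.1724]
tcp_rot: [0.708, 0.706, -0.001, -0.001]
contact_force: [0.3, 0.1, -0.5]
width: 0.0942
```

drive_tool(steps=[[0,0,0,0,0,3.1,9.4],[0,0,0,0,0,3.1,9.4],[0,0,0,0,0,3.1,9.4],[0,0,0,0,0,3.1,9.4],[0,0,0,0,0,3.1,9.4]])

```text
t: 2.35
tool_pos: [0.5004, 0.3467, 0.0176]
tcp_rot: [0.706, 0.708, 0.0, -0.0]
contact_force: [1.1, 0.5, -0.8]
width: 0.0934
```

drive_tool(steps=[[0,0,0,-0.5,0,0,9.4],[0,0,0,-0.5,0,0,9.4],[0,0,0,-0.5,0,0,9.4],[0,0,0,-0.5,0,0,9.4],[0,0,0,-0.5,0,0,9.4]])

```text
t: 2.77
tool_pos: [0.5039, 0.3212, 0.022]
tcp_rot: [0.707, 0.707, 0.003, 0.001]
contact_force: [-0.2, 3.3, 1.8]
width: 0.094
```

drive_tool(steps=[[0,0,0,-0.5,0,0,9.4],[0,0,0,-0.5,0,0,9.4],[0,0,0,-0.5,0,0,9.4],[0,0,0,-0.5,0,0,9.4],[0,0,0,-0.5,0,0,9.4]])

```text
t: 3.18
tool_pos: [0.5039, 0.2987, 0.0219]
tcp_rot: [0.707, 0.707, 0.005, -0.001]
contact_force: [0.0, 6.7, 2.0]
width: 0.0939
```

Run:
```python
from h import *
a=snap('top','top1')['image'];b=snap('scene','scene1')['image']
m=np.hstack([cv2.resize(a[150:260,190:330],(500,393),interpolation=cv2.INTER_CUBIC),cv2.resize(b[120:270,365:480],(300,393),interpolation=cv2.INTER_CUBIC)])
cv2.imwrite('pics/v1.png',m)
```

```text
(no output)
```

View pics/v1.png

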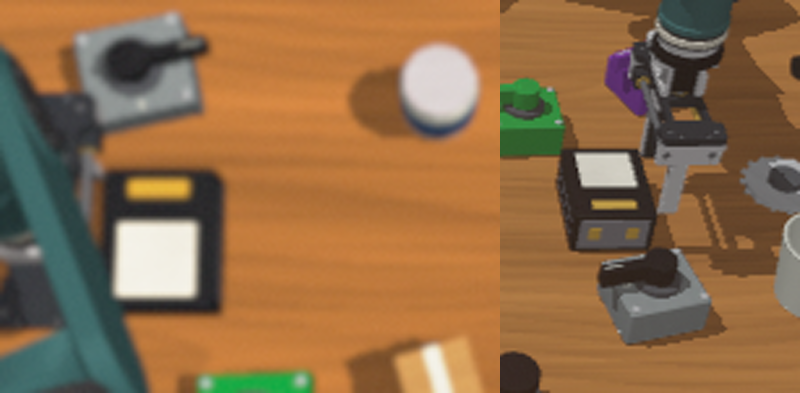

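The pack slides ahead of both fingers, square, and the isolator is clear (top view crop, brass stripe at (158,188)). I'll continue the push.

drive_tool(steps=[[0,0,0,-0.8,0,0,9.4],[0,0,0,-1.0,0,0,9.4],[0,0,0,-1.2,0,0,9.4],[0,0,0,-1.2,0,0,9.4],[0,0,0,-1.2,0,0,9.4]])

```text
t: 3.7
tool_pos: [0.504, 0.2447, 0.0218]
tcp_rot: [0.707, 0.707, 0.004, -0.001]
contact_force: [-0.0, 8.2, 5.3]
width: 0.0939
```

drive_tool(steps=[[0,0,0,-1.2,0,0,9.4],[0,0,0,-1.2,0,0,9.4],[0,0,0,-1.2,0,0,9.4],[0,0,0,-1.2,0,0,9.4],[0,0,0,-1.2,0,0,9.4]])

```text
t: 4.12
tool_pos: [0.504, 0.1846, 0.0217]
tcp_rot: [0.707, 0.707, 0.004, -0.001]
contact_force: [0.2, 8.0, 5.9]
width: 0.0941
```

drive_tool(steps=[[0,0,0,-1.2,0,0,9.4],[0,0,0,-1.2,0,0,9.4],[0,0,0,-1.0,0,0,9.4],[0,0,0,-0.8,0,0,9.4],[0,0,0,-0.4,0,0,9.4]])

```text
t: 4.53
tool_pos: [0.504, 0.138, 0.0217]
tcp_rot: [0.707, 0.707, 0.004, -0.0]
contact_force: [-0.2, 9.4, 5.9]
width: 0.0941
```

Run:
```python
from h import *
a=snap('top','top2')['image'];b=snap('scene','scene2')['image']
m=np.hstack([cv2.resize(a[140:290,230:430],(500,375),interpolation=cv2.INTER_CUBIC),cv2.resize(b[140:275,310:425],(300,375),interpolation=cv2.INTER_CUBIC)])
cv2.imwrite('pics/v2.png',m)
```

```text
(no output)
```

View pics/v2.png

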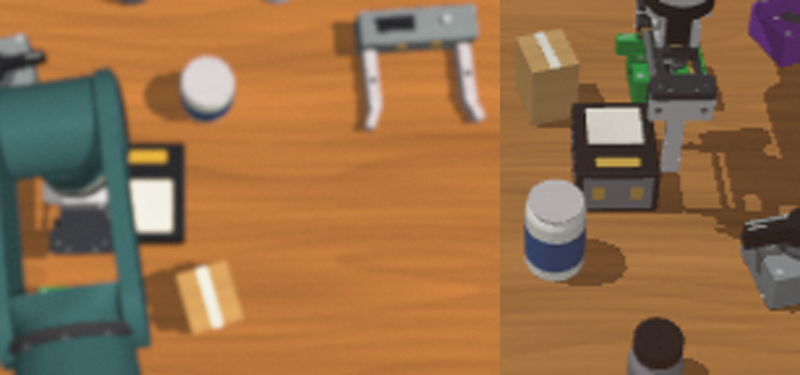

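drive_tool(steps=[[0,0,0,-0.8,0,0,9.4],[0,0,0,-1.2,0,0,9.4],[0,0,0,-1.2,0,0,9.4],[0,0,0,-1.2,0,0,9.4],[0,0,0,-1.2,0,0,9.4]])

```text
t: 5.05
tool_pos: [0.5038, 0.0825, 0.0215]
tcp_rot: [0.707, 0.707, 0.004, -0.001]
contact_force: [-0.4, 8.7, 6.4]
width: 0.0937
```

drive_tool(steps=[[0,0,0,-1.2,0,0,9.4],[0,0,0,-1.2,0,0,9.4],[0,0,0,-1.2,0,0,9.4],[0,0,0,-1.2,0,0,9.4],[0,0,0,-1.2,0,0,9.4]])

```text
t: 5.47
tool_pos: [0.5038, 0.0225, 0.0215]
tcp_rot: [0.707, 0.707, 0.004, -0.001]
contact_force: [0.6, 9.5, 7.6]
width: 0.0942
```

drive_tool(steps=[[0,0,0,-1.2,0,0,9.4],[0,0,0,-1.2,0,0,9.4],[0,0,0,-1.2,0,0,9.4],[0,0,0,-1.2,0,0,9.4],[0,0,0,-1.2,0,0,9.4]])

```text
t: 5.88
tool_pos: [0.5037, -0.0374, 0.0214]
tcp_rot: [0.707, 0.707, 0.004, -0.001]
contact_force: [-0.0, 10.6, 8.6]
width: 0.0939
```

drive_tool(steps=[[0,0,-0.013,-1.2,0,0,9.4],[0,0,-0.013,-1.2,0,0,9.4],[0,0,-0.013,-1.2,0,0,9.4],[0,0,-0.013,-1.2,0,0,9.4],[0,0,-0.013,-1.2,0,0,9.4]])

```text
t: 6.3
tool_pos: [0.5044, -0.097, 0.0213]
tcp_rot: [0.683, 0.73, 0.003, -0.002]
contact_force: [-1.1, 12.2, 10.1]
width: 0.0942
```

drive_tool(steps=[[0,0,0,-1.2,0,0,9.4],[0,0,0,-1.2,0,0,9.4],[0,0,0,-1.0,0,0,9.4],[0,0,0,-0.6,0,0,9.4],[0,0,0,-0.4,0,0,9.4]])

```text
t: 6.72
tool_pos: [0.5074, -0.1413, 0.0211]
tcp_rot: [0.684, 0.73, 0.003, -0.002]
contact_force: [-0.7, 12.1, 9.8]
width: 0.094
```

drive_tool(steps=[[0,0,0,-0.4,0,0,9.4],[0,0,0,-0.4,0,0,9.4],[0,0,0,-0.4,0,0,9.4],[0,0,0,-0.4,0,0,9.4],[0,0,0,-0.4,0,0,9.4]])

```text
t: 7.13
tool_pos: [0.5086, -0.1604, 0.0211]
tcp_rot: [0.683, 0.73, 0.003, -0.002]
contact_force: [-1.4, 10.6, 9.0]
width: 0.0939
```

Run:
```python
from h import *
c=snap('top','top3');a=c['image'];b=snap('scene','scene3')['image']
o=r.observe();print(o['tool_pos'].round(4) if hasattr(o['tool_pos'],'round') else o['tool_pos'])
m=cv2.resize(a[140:250,340:460],None,fx=5,fy=5,interpolation=cv2.INTER_CUBIC)
cv2.imwrite('pics/v3.png',m)
```

```text
[ 0.5086 -0.1616  0.0209]
```

View pics/v3.png

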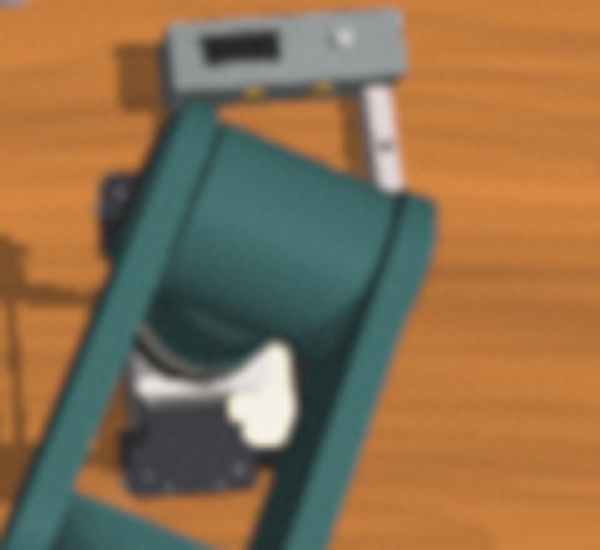

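drive_tool(steps=[[0,0,0,-0.8,0,0,9.4],[0,0,0,-1.2,0,0,9.4],[0,0,0,-1.2,0,0,9.4],[0,0,0,-0.8,0,0,9.4],[0,0,0,-0.6,0,0,9.4]])

```text
t: 7.65
tool_pos: [0.5113, -0.2072, 0.0208]
tcp_rot: [0.684, 0.73, 0.003, -0.002]
contact_force: [-1.2, 11.5, 8.6]
width: 0.094
```

drive_tool(steps=[[0,0,0,-0.4,0,0,9.4],[0,0,0,-0.4,0,0,9.4],[0,0,0,-0.2,0,0,9.4],[0,0,0,0,0,0,9.4],[0,0,0,0,0,0,9.4]])

```text
t: 8.07
tool_pos: [0.5119, -0.2171, 0.0207]
tcp_rot: [0.684, 0.73, 0.002, -0.002]
contact_force: [-0.3, 8.7, 8.2]
width: 0.0943
```

Run:
```python
from h import *
o=r.observe();print(np.round(o['tool_pos'],4),R.from_quat(o['tcp_rot']).as_matrix().round(3))
c=snap('scene','scene4');b=c['image']
u0,u1,v0,v1,k=180,340,140,270,4.6
m=cv2.resize(b[v0:v1,u0:u1],None,fx=k,fy=k,interpolation=cv2.INTER_CUBIC)
t=o['tool_pos'];D=(.630,-.267,.065)
draw(m,c,dockl(D)+box((.505,t[1]-.056,.067),-.06,.06,-.048,.048,.058),k,(u0,v0))
cv2.imwrite('pics/v4.png',m)
```

```text
[ 0.5119 -0.2171  0.0207] [[-0.065  0.998  0.001]
 [ 0.998  0.065  0.006]
 [ 0.005  0.001 -1.   ]]
```

View pics/v4.png

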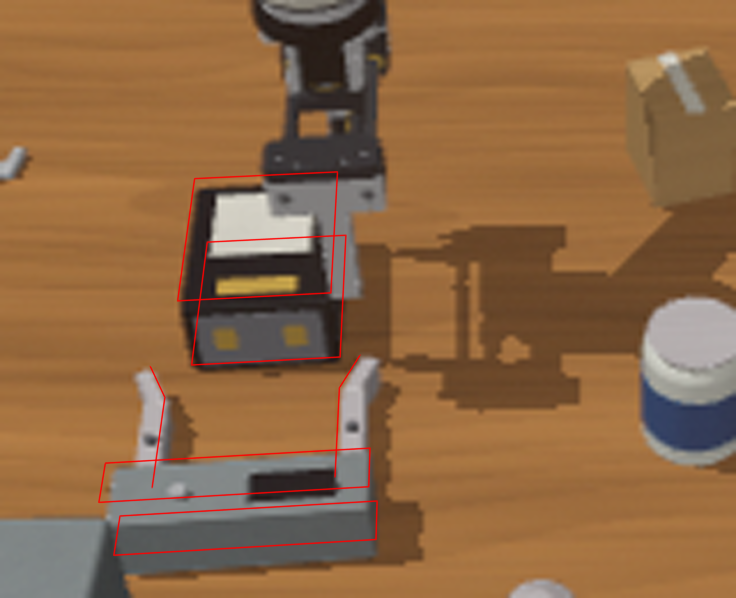

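The pack stands square before the mouth: in this view its contact foot runs (197,370)–(340,360) between the guide tips at (145,372) and (372,360). Now I'll back off, go up, turn the tool and drop in behind the pack.

drive_tool(steps=[[0,0,0,1.5,0,0,9.4],[0,0,0,1.5,0,0,9.4],[0,0,0,0,0,-3.4,9.4],[0,0,0,0,0,-3.3,9.4],[0,0,0,0,0,-3.3,9.4]])

```text
t: 8.53
tool_pos: [0.508, -0.1889, 0.1187]
tcp_rot: [0.684, 0.73, -0.001, -0.002]
contact_force: [0.2, -0.3, 1.0]
width: 0.094
```

drive_tool(steps=[[0,0,0.1208,0,0,0,6],[0,0,0.1208,0,0,0,6],[0,0,0.1208,0,0,0,6],[0,0,0.1208,0,0,0,6],[0,0,0.1208,0,0,0,6]])

```text
t: 8.95
tool_pos: [0.5087, -0.1896, 0.1184]
tcp_rot: [0.871, 0.491, -0.001, -0.0]
contact_force: [0.2, 0.8, -0.4]
width: 0.0643
```

drive_tool(steps=[[0,0,0.1208,0,0,0,6],[0,0,0.1208,0,0,0,6],[0,0,0.1208,0,0,0,6],[0,0,0.1208,0,0,0,6],[0,0,0.1208,0,0,0,6]])

```text
t: 9.37
tool_pos: [0.5087, -0.1896, 0.1183]
tcp_rot: [0.978, 0.209, -0.001, 0.0]
contact_force: [-0.3, -0.2, -1.1]
width: 0.0602
```

drive_tool(steps=[[0,0,0.1208,0,0,0,6],[0,0,0.1208,0,0,0,6],[0,0,0.1208,0,0,0,6]])

```text
t: 9.62
tool_pos: [0.5087, -0.1896, 0.1183]
tcp_rot: [1.0, 0.03, -0.001, 0.0]
contact_force: [0.3, -1.2, -0.4]
width: 0.0597
```

drive_tool(steps=[[0,0,0,-2.12,1.73,0,6],[0,0,0,-2.12,1.73,0,6],[0,0,0,-2.12,1.73,0,6],[0,0,0,-2.12,1.73,0,6],[0,0,0,-2.12,1.73,0,6]])

```text
t: 10.03
tool_pos: [0.4078, -0.2833, 0.1183]
tcp_rot: [0.999, 0.033, -0.001, 0.0]
contact_force: [-0.1, -0.2, -0.1]
width: 0.0598
```

drive_tool(steps=[[0,0,0,0,0,0,6],[0,0,0,0,0,0,6]])

```text
t: 10.2
tool_pos: [0.4083, -0.2835, 0.1185]
tcp_rot: [1.0, 0.031, -0.0, -0.0]
contact_force: [0.3, 1.2, -0.4]
width: 0.0599
```

Run:
```python
from h import *
o=r.observe();print(np.round(o['tool_pos'],4),R.from_quat(o['tcp_rot']).as_matrix().round(3),o['qpos'])
```

```text
[ 0.4083 -0.2835  0.1185] [[ 0.998  0.063 -0.001]
 [ 0.063 -0.998  0.   ]
 [-0.001 -0.    -1.   ]] [-7.20663494e-01 -1.25807791e-02  1.58351601e+00 -3.86206760e-04
  1.57146217e+00  7.87150465e-01]
```

drive_tool(steps=[[0,0,0,0,-0.3,2.5,6],[0,0,0,0,0,2.5,6],[0,0,0,0,0,2.5,6],[0,0,0,0,0,2.5,6],[0,0,0,0.3,0,0,6]])

```text
t: 10.62
tool_pos: [0.4089, -0.2758, 0.013]
tcp_rot: [0.999, 0.033, -0.004, -0.004]
contact_force: [-0.0, 0.3, -0.6]
width: 0.0599
```

drive_tool(steps=[[0,0,0,0.6,0,0,6],[0,0,0,0.6,0,0,6],[0,0,0,0.6,0,0,6],[0,0,0,0.6,0,0,6],[0,0,0,0.6,0,0,6]])

```text
t: 11.03
tool_pos: [0.4439, -0.2788, 0.0204]
tcp_rot: [0.999, 0.033, 0.001, 0.001]
contact_force: [-2.6, 0.1, 2.3]
width: 0.0599
```

drive_tool(steps=[[0,0,0,0.6,0,0,6],[0,0,0,0.6,0,0,6],[0,0,0,0.6,0,0,6],[0,0,0,0.6,0,0,6],[0,0,0,0.6,0,0,6]])

```text
t: 11.45
tool_pos: [0.4692, -0.2775, 0.0203]
tcp_rot: [0.999, 0.032, -0.004, 0.001]
contact_force: [-10.5, -0.9, 8.6]
width: 0.0604
```

drive_tool(steps=[[0,0,0,0.6,0,0,6],[0,0,0,0.6,0,0,6],[0,0,0,0.6,0,0,6],[0,0,0,0.6,0,0,6],[0,0,0,0.3,0,0,6]])

```text
t: 11.87
tool_pos: [0.4968, -0.2757, 0.0203]
tcp_rot: [0.999, 0.032, -0.003, 0.001]
contact_force: [-11.1, -0.5, 8.9]
width: 0.06
```

Run:
```python
from h import *
c=snap('scene','scene5');b=c['image']
u0,u1,v0,v1,k=190,310,150,270,4
m=cv2.resize(b[v0:v1,u0:u1],None,fx=k,fy=k,interpolation=cv2.INTER_CUBIC)
cv2.imwrite('pics/v5.png',m)
```

```text
(no output)
```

View pics/v5.png

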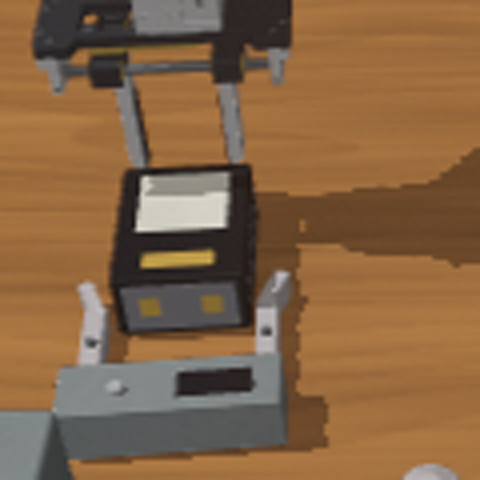

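The nose is inside the guides, square and free on both sides (foot at (125,332)–(250,325), guides at columns 105 and 257). Pushing home, slower.

drive_tool(steps=[[0,0,0,0.6,0,0,6],[0,0,0,0.6,0,0,6],[0,0,0,0.6,0,0,6],[0,0,0,0.6,0,0,6],[0,0,0,0.6,0,0,6]])

```text
t: 12.33
tool_pos: [0.5262, -0.2738, 0.0202]
tcp_rot: [0.999, 0.032, -0.003, 0.001]
contact_force: [-10.8, -0.8, 7.6]
width: 0.0601
```

drive_tool(steps=[[0,0,0,0.5,0,0,6],[0,0,0,0.4,0,0,6],[0,0,0,0.3,0,0,6],[0,0,0,0.3,0,0,6],[0,0,0,0.3,0,0,6]])

```text
t: 12.75
tool_pos: [0.544, -0.2726, 0.0202]
tcp_rot: [0.999, 0.032, -0.003, 0.001]
contact_force: [-9.0, -0.1, 8.0]
width: 0.06
```

drive_tool(steps=[[0,0,0,0.2,0,0,6],[0,0,0,0.2,0,0,6],[0,0,0,0.2,0,0,6],[0,0,0,0.2,0,0,6]])

```text
t: 13.08
tool_pos: [0.5519, -0.272, 0.0203]
tcp_rot: [0.999, 0.032, -0.003, 0.001]
contact_force: [-9.8, -0.3, 7.4]
width: 0.0601
```

drive_tool(steps=[[0,0,0,0.2,0,0,6],[0,0,0,0.2,0,0,6],[0,0,0,0.1,0,0,6],[0,0,0,0.1,0,0,6]])

```text
t: 13.42
tool_pos: [0.5579, -0.2717, 0.0203]
tcp_rot: [0.999, 0.032, -0.003, 0.001]
contact_force: [-11.0, -1.1, 7.6]
width: 0.0599
```

drive_tool(steps=[[0,0,0,0.1,0,0,6],[0,0,0,0.1,0,0,6],[0,0,0,0.1,0,0,6]])

```text
t: 13.67
tool_pos: [0.5609, -0.2715, 0.0202]
tcp_rot: [0.999, 0.032, -0.003, 0.001]
contact_force: [-9.6, -0.8, 8.0]
width: 0.0597
```

drive_tool(steps=[[0,0,0,0.1,0,0,6],[0,0,0,0.1,0,0,6],[0,0,0,0.1,0,0,6]])

```text
t: 13.92
tool_pos: [0.5616, -0.2714, 0.0202]
tcp_rot: [0.999, 0.032, -0.006, 0.001]
contact_force: [-16.6, -0.3, 10.7]
width: 0.0598
```

drive_tool(steps=[[0,0,0,0.1,0,0,6],[0,0,0,0.1,0,0,6]])

```text
t: 14.08
tool_pos: [0.5616, -0.2714, 0.0202]
tcp_rot: [0.999, 0.032, -0.008, 0.0]
contact_force: [-20.5, -0.5, 13.2]
width: 0.0601
```

It has stopped at the predicted x (0.5616) with force rising, so it's on the block. One more firm press, then release.

drive_tool(steps=[[0,0,0,0.1,0,0,6],[0,0,0,0.1,0,0,6],[0,0,0,0,0,0,6]])

```text
t: 14.33
tool_pos: [0.5615, -0.2714, 0.0203]
tcp_rot: [0.999, 0.032, -0.01, 0.0]
contact_force: [-23.7, -0.2, 15.5]
width: 0.0596
```

drive_tool(steps=[[0,0,0,-0.5,0,0,6],[0,0,0,-1.0,0,0,6],[0,0,0,-2.0,0,0,6],[0,0,0,-2,0,-2.5,6],[0,0,0,0,0,-4,6]])

```text
t: 14.75
tool_pos: [0.5091, -0.2705, 0.0775]
tcp_rot: [0.999, 0.032, -0.007, -0.004]
contact_force: [-0.4, -1.3, -0.1]
width: 0.0601
```

drive_tool(steps=[[0,0,0,-3,0,-4,2],[0,0,0,-3,0,-4,0],[0,0,0,-3,0,0,0],[0,0,0,-3,-1,0,0],[0,0,0,0,0,0,0]])

```text
t: 15.17
tool_pos: [0.4021, -0.2696, 0.1512]
tcp_rot: [0.999, 0.032, -0.0, 0.0]
contact_force: [0.3, -0.3, 0.2]
width: 0.0299
```

Run:
```python
from h import *
c=snap('top','top6');d=snap('scene','scene6')
D=(.630,-.2665,.065)
def crop(c,u0,u1,v0,v1,k):
    m=cv2.resize(c['image'][v0:v1,u0:u1],None,fx=k,fy=k,interpolation=cv2.INTER_CUBIC); return m
a=crop(c,360,440,135,215,5);b=crop(d,195,275,190,270,5)
cv2.imwrite('pics/v6.png',np.hstack([a,b]))
o=r.observe();print(np.round(o['tool_pos'],4),np.round(o['qpos'],3))
```

```text
[ 0.4057 -0.2706  0.151 ] [-7.050e-01 -4.900e-02  1.554e+00  1.000e-03  1.634e+00  8.010e-01]
```

View pics/v6.png

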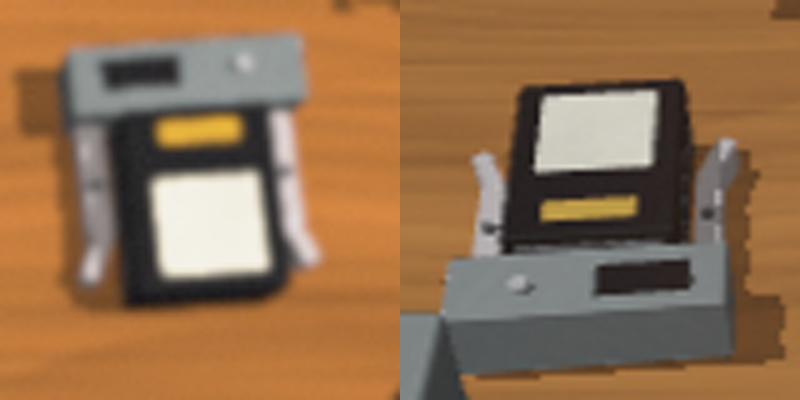

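The pack is home: top and scene views show its contact end flush with the block, square, with a gap to both guides. Next is the lever: turn the tool with the fingers closed and go to the off side of the arm.

drive_tool(steps=[[0,0,-0.1225,0,0,0,0],[0,0,-0.1225,0,0,0,0],[0,0,-0.1225,0,0,0,0],[0,0,-0.1225,0,0,0,0],[0,0,-0.1225,0,0,0,0]])

```text
t: 15.68
tool_pos: [0.4073, -0.2708, 0.1502]
tcp_rot: [0.942, 0.336, 0.0, 0.0]
contact_force: [-0.4, 0.2, -0.4]
width: 0.0007
```

drive_tool(steps=[[0,0,-0.1225,0,0,0,0],[0,0,-0.1225,0,0,0,0],[0,0,-0.1225,0,0,0,0],[0,0,-0.1225,0,0,0,0],[0,0,-0.1225,0,0,0,0]])

```text
t: 16.1
tool_pos: [0.4073, -0.2708, 0.1501]
tcp_rot: [0.797, 0.604, 0.0, 0.0]
contact_force: [0.5, 0.5, -0.4]
width: 0.0006
```

drive_tool(steps=[[0,0,-0.1225,0,0,0,0],[0,0,-0.1225,0,0,0,0],[0,0,-0.1225,0,0,0,0],[0,0,-0.1225,0,0,0,0],[0,0,-0.1225,0,0,0,0]])

```text
t: 16.52
tool_pos: [0.4073, -0.2708, 0.1502]
tcp_rot: [0.578, 0.816, 0.0, 0.0]
contact_force: [0.2, -0.8, -0.7]
width: 0.0008
```

drive_tool(steps=[[0,0,-0.1225,0,0,0,0],[0,0,-0.1225,0,0,0,0],[0,0,-0.1225,0,0,0,0],[0,0,-0.1225,0,0,0,0],[0,0,-0.1225,0,0,0,0]])

```text
t: 16.93
tool_pos: [0.4074, -0.2708, 0.1502]
tcp_rot: [0.305, 0.952, 0.0, 0.0]
contact_force: [-0.5, 0.2, -0.9]
width: 0.0006
```

drive_tool(steps=[[0,0,-0.1225,0,0,0,0],[0,0,-0.1225,0,0,0,0],[0,0,-0.1225,0,0,0,0],[0,0,-0.1225,0,0,0,0],[0,0,-0.1225,0,0,0,0]])

```text
t: 17.35
tool_pos: [0.4073, -0.2708, 0.1502]
tcp_rot: [0.003, 1.0, 0.0, 0.0]
contact_force: [-0.0, -0.1, -0.3]
width: 0.0007
```

drive_tool(steps=[[0,0,-0.1225,0,0,0,0],[0,0,-0.1225,0,0,0,0],[0,0,0,0,0,0,0]])

```text
t: 17.6
tool_pos: [0.4072, -0.2708, 0.1501]
tcp_rot: [-0.117, 0.993, 0.0, 0.0]
contact_force: [0.2, -0.1, -0.6]
width: 0.0006
```

drive_tool(steps=[[0,0,0,-1.95,2.08,0,0],[0,0,0,-1.95,2.08,0,0],[0,0,0,-1.95,2.08,0,0],[0,0,0,-1.95,2.08,0,0],[0,0,0,-1.95,2.08,0,0]])

```text
t: 18.02
tool_pos: [0.4784, -0.1457, 0.1503]
tcp_rot: [-0.114, 0.994, 0.0, 0.0]
contact_force: [1.4, -0.7, 0.0]
width: 0.0004
```

drive_tool(steps=[[0,0,0,-1.95,2.08,0,0],[0,0,0,-1.95,2.08,0,0],[0,0,0,-1.95,2.08,0,0],[0,0,0,-1.95,2.08,0,0],[0,0,0,-1.95,2.08,0,0]])

```text
t: 18.43
tool_pos: [0.5493, -0.0216, 0.1502]
tcp_rot: [-0.114, 0.993, 0.0, 0.0]
contact_force: [1.0, -0.6, 0.3]
width: 0.0006
```

drive_tool(steps=[[0,0,0,-1.95,2.08,0,0],[0,0,0,-1.95,2.08,0,0],[0,0,0,-1.95,2.08,0,0],[0,0,0,-1.95,2.08,0,0],[0,0,0,-1.95,2.08,0,0]])

```text
t: 18.85
tool_pos: [0.6203, 0.1023, 0.1499]
tcp_rot: [-0.114, 0.993, 0.0, 0.0]
contact_force: [0.4, -1.1, 0.0]
width: 0.0002
```

drive_tool(steps=[[0,0,0,-1.95,2.08,0,0],[0,0,0,-1.95,2.08,0,0],[0,0,0,-1.95,2.08,0,0],[0,0,0,-1.95,2.08,0,0],[0,0,0,0,0,0,0]])

```text
t: 19.27
tool_pos: [0.6772, 0.2048, 0.1476]
tcp_rot: [-0.116, 0.993, 0.001, -0.0]
contact_force: [-0.8, -0.6, -1.0]
width: 0.0006
```

Run:
```python
from h import *
o=r.observe();t=o['tool_pos'];M=R.from_quat(o['tcp_rot']).as_matrix();print(np.round(t,4),M.round(3),np.round(o['qpos'],3))
d=np.array([.6896,.2236,.064])-t; print('tool shift cm',(M.T@d*100).round(2))
```

```text
[0.6772 0.2048 0.1476] [[-0.973 -0.231 -0.001]
 [-0.231  0.973  0.003]
 [ 0.001  0.003 -1.   ]] [ 0.212  0.452  0.972  0.003  1.718 -1.592]
tool shift cm [-1.64  1.52  8.37]
```

drive_tool(steps=[[0,0,0,-1.64,1.52,0,0],[0,0,0,0,0,2.1,0],[0,0,0,0,0,2.1,0],[0,0,0,0,0,2.1,0],[0,0,0,0,0,2.0,0]])

```text
t: 19.68
tool_pos: [0.6883, 0.2179, 0.0656]
tcp_rot: [-0.114, 0.993, 0.0, -0.0]
contact_force: [0.0, -0.2, -0.3]
width: 0.0002
```

drive_tool(steps=[[0,0,0,0,0,0,0],[0,0,0,0,0,0,0]])

```text
t: 19.85
tool_pos: [0.6872, 0.2173, 0.0653]
tcp_rot: [-0.115, 0.993, -0.0, -0.002]
contact_force: [-0.5, 0.4, -0.1]
width: 0.0004
```

Run:
```python
from h import *
o=r.observe();print(np.round(o['tool_pos'],4))
d=snap('scene','scene7')
m=cv2.resize(d['image'][165:265,375:465],None,fx=5,fy=5,interpolation=cv2.INTER_CUBIC)
cv2.imwrite('pics/v7.png',m)
```

```text
[0.6872 0.2173 0.0653]
```

View pics/v7.png

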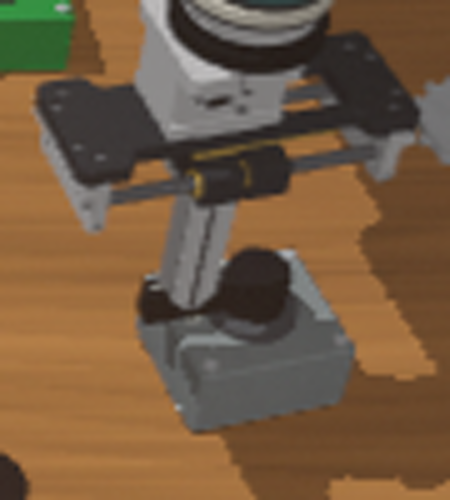

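The finger stands on the far side of the arm, just clear of it (arm tip at (145,300), finger foot at (195,300)). Turning the lever along the arc now.

drive_tool(steps=[[0,0,0,0.5,0.4,0,0],[0,0,0,0.5,0,0,0],[0,0,0.1,0.5,-0.15,0,0],[0,0,0.1,0.5,-0.15,0,0],[0,0,0.1,0.5,-0.15,0,0]])

```text
t: 20.32
tool_pos: [0.6634, 0.2129, 0.0696]
tcp_rot: [0.037, 0.999, 0.0, 0.001]
contact_force: [0.3, 0.6, 0.8]
width: -0.0001
```

drive_tool(steps=[[0,0,0.1,0.5,-0.15,0,0],[0,0,0.1,0.5,-0.15,0,0],[0,0,0.1,0.5,-0.15,0,0],[0,0,0.1,0.5,-0.15,0,0]])

```text
t: 20.65
tool_pos: [0.6427, 0.2113, 0.0696]
tcp_rot: [0.235, 0.972, 0.001, 0.001]
contact_force: [-0.3, 0.1, -0.1]
width: 0.0005
```

```bash
cat > lev.py <<'E'
from h import *
o=r.observe();t=o['tool_pos'];M=R.from_quat(o['tcp_rot']).as_matrix();print(np.round(t,4),'F',np.round(o['contact_force'],1))
d=M.T@(t-[.649,.2655,t[2]]);print('tool yaw turned',np.arctan2(M[1,1],M[0,1])-1.801,'TCP rel axis in tool cm',(d*100).round(2))
E
python3 lev.py
```

```text
[0.6427 0.2113 0.0696] F [-0.3  0.1 -0.1]
tool yaw turned -0.7042637489768837 TCP rel axis in tool cm [-1.91 -5.11 -0.01]
```

Run:
```python
from h import *
d=snap('scene','scene8')
m=cv2.resize(d['image'][165:265,375:465],None,fx=5,fy=5,interpolation=cv2.INTER_CUBIC)
cv2.imwrite('pics/v8.png',m)
```

```text
(no output)
```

View pics/v8.png

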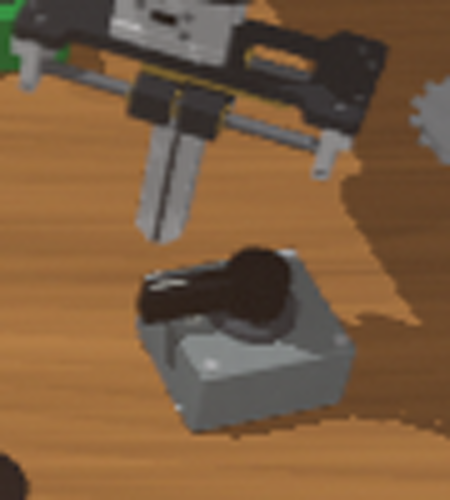

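Run:
```python
from h import *
o=r.observe();print(o['tool_pos'],o['tcp_rot'],o['qpos'])
d=load('scene8');e=load('scene7')
print('tcp proj crop',(proj(d,o['tool_pos'])-[375,165])*5)
print('tcp7 proj crop',(proj(d,[.6872,.2173,.0653])-[375,165])*5)
px=lambda L:[(375+x/5,165+y/5) for x,y in L]
print('finger tip seen',ray(d,px([(160,240)]),.0696).round(4), 'tip7',ray(d,px([(190,305)]),.0653).round(4))
print('arm end bottom',ray(d,px([(140,318)]),.057).round(4),'arm end top',ray(d,px([(140,285)]),.081).round(4),'hub top',ray(d,px([(260,268)]),.081).round(4))
t=load('top0');print('top hub,end',proj(t,[[.649,.2655,.081],tf((.649,.2655,.23),0,-.068,.081)]))
```

```text
[0.64181478 0.21173181 0.06969212] [2.36006012e-01 9.71750895e-01 7.31215185e-04 9.08466108e-04] [ 2.34537739e-01  4.01810058e-01  1.19529581e+00  4.74813690e-04
  1.54220322e+00 -8.59763901e-01]
tcp proj crop [[143.56252537 269.36714261]]
tcp7 proj crop [[166.29106752 334.84885281]]
finger tip seen [[0.6187 0.2249 0.0696]] tip7 [[0.6652 0.2343 0.0653]]
arm end bottom [[0.6669 0.2074 0.057 ]] arm end top [[0.6647 0.2044 0.081 ]] hub top [[0.6524 0.2729 0.081 ]]
top hub,end [[225.59529615 166.03721272]
 [247.96182576 161.01997043]]
```

Run:
```python
from h import *
d=load('scene8')
for z in(.0696,.08,.085,.09,.095,.1): print(z,((proj(d,[.6418,.2117,z])-[375,165])*5).round(0))
# pads check on other pictures: TCP projection in v6-time scene view is off; full-res edge near tip
c=snap('top','top8');print('top tcp',proj(c,[[.6418,.2117,.0696],[.6418,.2117,.09]]))
d=r.camera('wrist');cv2.imwrite('pics/w8.png',d['image']);print('wrist tcp',proj(d,[[.6418,.2117,.0696]]),'arm',proj(d,[[.649,.2655,.081],tf((.649,.2655,.23),0,-.068,.081)]))
```

```text
0.0696 [[143. 269.]]
0.08 [[146. 256.]]
0.085 [[147. 250.]]
0.09 [[149. 244.]]
0.095 [[150. 237.]]
0.1 [[151. 231.]]
top tcp [[244.26929615 169.36048867]
 [243.05480041 167.49441505]]
wrist tcp [[322.45400353 229.47740473]] arm [[399.22820241 209.54595626]
 [321.262049   269.72967777]]
```

Run:
```python
from h import *
c=load('scene0');M=R.from_quat([.179,.984,-.001,0]).as_matrix()
for z in (0,-.019):
    print(z,proj(c,[np.array([.194,.5145,.1735])+M@[0,s*.053,z] for s in(-1,1)]).round(1))
print(r.tcp_to_grasp)
# finger tips in scene0: light-grey finger pixels, lowest rows
g=c['image'].astype(int)
for u in list(range(458,472,2))+list(range(492,508,2)): print(u,g[88:104,u].mean(1).round().astype(int).tolist())
# scene8: column through the finger
d=load('scene8')['image'].astype(int)
for u in (403,405,407,409,411): print(u,d[200:232,u].mean(1).round().astype(int).tolist())
```

```text
0 [[458.7 100.6]
 [490.5 106.3]]
-0.019 [[460.   95.7]
 [492.1 101.3]]
0.0188
458 [106, 107, 104, 102, 103, 104, 104, 104, 107, 108, 105, 104, 103, 107, 105, 109]
460 [106, 108, 119, 114, 105, 103, 105, 104, 106, 109, 104, 106, 104, 106, 106, 109]
462 [129, 133, 129, 129, 128, 122, 111, 104, 108, 108, 104, 107, 105, 106, 106, 109]
464 [112, 93, 81, 95, 108, 102, 105, 105, 109, 108, 104, 106, 104, 106, 106, 110]
466 [106, 108, 107, 108, 107, 106, 105, 106, 108, 108, 103, 106, 103, 106, 105, 109]
468 [106, 108, 108, 108, 108, 105, 106, 106, 108, 107, 104, 106, 104, 106, 106, 109]
470 [105, 109, 108, 109, 108, 106, 106, 105, 108, 108, 106, 105, 105, 107, 106, 110]
492 [104, 104, 111, 116, 113, 112, 111, 107, 93, 80, 80, 91, 101, 106, 107, 106]
494 [104, 104, 96, 74, 65, 69, 93, 110, 110, 116, 120, 105, 102, 106, 105, 106]
496 [92, 109, 111, 116, 119, 120, 119, 119, 119, 115, 109, 102, 102, 106, 107, 105]
498 [120, 119, 119, 120, 118, 118, 114, 112, 109, 105, 106, 102, 102, 106, 106, 105]
500 [102, 117, 111, 115, 112, 112, 112, 109, 108, 104, 106, 102, 102, 105, 105, 104]
502 [89, 89, 94
[... 281 characters left out ...]
123, 107, 105, 104, 101, 102, 106, 106, 101, 90, 79, 65, 56, 48, 41, 41, 49, 60, 73, 95, 97]
405 [123, 123, 123, 123, 123, 127, 128, 133, 135, 138, 128, 118, 101, 101, 104, 103, 104, 106, 105, 99, 123, 47, 114, 43, 41, 37, 38, 36, 36, 48, 98, 97]
407 [113, 106, 90, 78, 73, 66, 66, 65, 76, 106, 112, 127, 128, 126, 105, 102, 103, 106, 106, 105, 81, 117, 109, 42, 39, 37, 36, 36, 37, 64, 100, 98]
409 [100, 113, 114, 115, 120, 120, 126, 131, 134, 137, 138, 138, 137, 113, 104, 103, 108, 105, 105, 88, 60, 140, 48, 44, 38, 36, 37, 36, 38, 83, 80, 74]
411 [123, 123, 123, 123, 123, 123, 124, 129, 125, 119, 116, 118, 112, 105, 104, 102, 108, 105, 87, 87, 47, 128, 42, 41, 36, 37, 36, 35, 58, 89, 88, 87]
```

The pictures show the fingertip about 20 mm higher than the reported TCP, in the first picture too. So the finger passed over the lever, which has not moved and no force was felt. I'll raise, turn back, return to the off side and go lower: a reported z of 0.050 clears the box under either reading.

drive_tool(steps=[[0,0,0,0,0,-2,0],[0,0,0,0,0,-2,0],[0,0,-0.1,0,0,0,0],[0,0,-0.1,0,0,0,0],[0,0,-0.1,0,0,0,0]])

```text
t: 21.22
tool_pos: [0.6434, 0.2114, 0.1092]
tcp_rot: [0.081, 0.997, 0.0, 0.001]
contact_force: [-0.2, 1.3, -0.4]
width: 0.0009
```

drive_tool(steps=[[0,0,-0.1,0,0,0,0],[0,0,-0.1,0,0,0,0],[0,0,-0.1,0,0,0,0],[0,0,-0.1,0,0,0,0],[0,0,0,0,0,0,0]])

```text
t: 21.63
tool_pos: [0.643, 0.2113, 0.1082]
tcp_rot: [-0.117, 0.993, 0.0, 0.001]
contact_force: [-0.3, -0.4, 0.4]
width: 0.0001
```

```bash
python3 lev.py
```

```text
[0.643  0.2113 0.1082] F [-0.3 -0.4  0.4]
tool yaw turned 0.004713687031679736 TCP rel axis in tool cm [ 1.84 -5.14 -0.  ]
```

drive_tool(steps=[[0,0,0,-2.4,-0.4,0,0],[0,0,0,-2.3,-0.4,0,0],[0,0,0,0,0,2.0,0],[0,0,0,0,0,2.0,0],[0,0,0,0,0,1.8,0]])

```text
t: 22.05
tool_pos: [0.6909, 0.2142, 0.049]
tcp_rot: [-0.115, 0.993, 0.0, 0.001]
contact_force: [0.2, -0.4, -0.6]
width: 0.0007
```

drive_tool(steps=[[0,0,0,0,0,0,0],[0,0,0,0,0,0,0]])

```text
t: 22.22
tool_pos: [0.6893, 0.214, 0.0482]
tcp_rot: [-0.115, 0.993, -0.0, -0.001]
contact_force: [0.9, -0.0, 1.2]
width: 0.0006
```

```bash
python3 lev.py
```

```text
[0.6893 0.214  0.0482] F [ 0.9 -0.   1.2]
tool yaw turned 0.0003887152520447579 TCP rel axis in tool cm [-2.75 -5.94 -0.01]
```

drive_tool(steps=[[0,0,0,0.3,0,-0.3,0],[0,0,0,0.4,0,0,0],[0,0,0,0.3,0,0,0],[0,0,0,0.3,0,0,0]])

```text
t: 22.55
tool_pos: [0.6779, 0.2114, 0.0545]
tcp_rot: [-0.115, 0.993, 0.0, 0.002]
contact_force: [-0.2, -0.5, 0.9]
width: 0.0003
```

drive_tool(steps=[[0,0,0,0.3,0,0,0],[0,0,0,0.3,0,0,0]])

```text
t: 22.72
tool_pos: [0.6714, 0.2098, 0.0531]
tcp_rot: [-0.115, 0.993, 0.0, 0.0]
contact_force: [-0.5, 0.9, 0.0]
width: 0.0002
```

```bash
python3 lev.py
```

```text
[0.6714 0.2098 0.0531] F [-0.5  0.9  0. ]
tool yaw turned 0.0010632070040303976 TCP rel axis in tool cm [-0.91 -5.93  0.  ]
```

drive_tool(steps=[[0,0,0,0.3,0,0,0],[0,0,0,0.3,0,0,0]])

```text
t: 22.88
tool_pos: [0.6654, 0.2084, 0.0525]
tcp_rot: [-0.115, 0.993, 0.0, -0.0]
contact_force: [-0.6, 0.5, 0.3]
width: 0.0005
```

```bash
python3 lev.py
python3 - <<'E'
from h import *
d=snap('scene','scene9');o=r.observe()
print(proj(d,[o['tool_pos'],o['tool_pos']+np.array([0,0,.02]),[.649,.2655,.081],tf((.649,.2655,.23),0,-.068,.081)]).round(1))
for n in('scene8','scene9'):
    g=cv2.cvtColor(load(n)['image'],cv2.COLOR_BGR2GRAY)
    print(n,'cols 396..432')
    for v in range(200,236): print(v,''.join('%3d'%(x//3) for x in g[v,396:432]))
E
```

```text
[0.6654 0.2084 0.0525] F [-0.6  0.5  0.3]
tool yaw turned 0.0010632134083903289 TCP rel axis in tool cm [-0.29 -5.93 -0.  ]
[[403.  229.2]
 [404.  224.2]
 [424.1 217.7]
 [401.1 222. ]]
scene8 cols 396..432
200  38 38 38 38 38 38 38 38 40 41 41 38 21 33 40 41 41 38 37 38 38 38 38 37 38 37 38 38 38 38 38 38 38 38 38 38
201  39 39 39 39 39 39 39 38 40 41 41 35 21 37 41 41 40 35 37 39 39 39 38 38 38 39 39 38 38 39 39 39 39 39 39 39
202  40 40 40 40 40 40 40 41 40 41 41 30 21 38 41 41 43 36 39 40 39 39 39 39 39 39 39 39 39 39 39 39 38 38 38 38
203  39 40 40 40 40 39 40 42 41 41 41 26 23 38 41 41 40 37 38 39 38 38 38 38 38 39 38 38 38 38 38 38 38 38 38 38
204  40 39 40 40 40 39 39 44 42 41 41 24 31 40 41 41 39 37 38 39 39 39 38 38 38 38 38 38 38 38 38 38 38 38 38 38
205  40 40 40 40 40 40 36 40 42 42 39 22 33 40 41 41 38 38 39 39 39 39 39 39 39 39 39 39 38 39 39 38 38 38 38 38
206  41 40 41 41 40 40 40 42 42 42 37 22 37 42 41 41 35 39 40 40 40 40 40 40 40 39 39 39 40 39 39 39 39 39 39 39
207  40 40 40 40 40 40 41 43 42 44 32 21 40 43 41 43 38 40 39 40 40 40 40 40 39 40 39 40 39 40 39 40 39
[... 6562 characters left out ...]
7 14 13 15 15 18 19 19
230  42 42 42 42 42 42 35 32 32 32 33 33 26 26 28 29 30 29 30 29 29 27 20 19 19 19 19 19 19 19 19 19 19 19 19 19
231  42 42 42 41 42 41 38 33 32 33 33 33 26 25 28 29 29 29 29 29 29 29 27 22 19 19 19 19 19 19 19 19 19 19 19 19
232  43 42 42 42 42 41 38 33 32 32 33 33 26 24 26 28 29 29 29 29 29 29 29 29 27 23 19 19 19 19 19 19 19 19 19 23
233  44 44 44 44 44 44 44 34 32 32 33 33 26 24 24 28 29 29 29 29 29 29 29 29 30 29 27 25 22 22 22 21 22 24 28 29
234  44 44 44 44 44 44 44 34 31 32 32 26 24 24 24 26 28 29 29 29 29 29 29 29 29 29 29 29 29 29 29 29 29 29 29 29
235  43 43 43 43 43 43 43 43 34 32 32 25 24 24 24 24 27 29 29 29 29 29 29 29 29 29 29 29 29 29 29 29 29 29 29 29
```

Same again: no force, and the picture data now put the tip about 28 mm above the reported TCP, still over the lever. I'll back up, go to a reported z of about 0.039 (tip ≈ 0.067) and feel for contact.

drive_tool(steps=[[0,0,0,-1.2,0,0,0],[0,0,0,-1.2,0,0,0],[0,0,0,0,0,0.7,0],[0,0,0,0,0,0.7,0],[0,0,0,0,0,0,0]])

```text
t: 23.35
tool_pos: [0.6872, 0.2135, 0.0353]
tcp_rot: [-0.115, 0.993, -0.0, -0.003]
contact_force: [-0.5, 0.4, -0.1]
width: 0.0003
```

drive_tool(steps=[[0,0,0,0.3,0,0,0],[0,0,0,0.3,0,0,0],[0,0,0,0.3,0,0,0],[0,0,0,0.2,0,0,0]])

```text
t: 23.68
tool_pos: [0.6788, 0.2115, 0.039]
tcp_rot: [-0.115, 0.993, 0.0, 0.001]
contact_force: [2.0, 1.0, -2.2]
width: 0.0003
```

drive_tool(steps=[[0,0,0,0.2,0,0,0],[0,0,0,0.2,0,0,0]])

```text
t: 23.85
tool_pos: [0.675, 0.2104, 0.039]
tcp_rot: [-0.115, 0.993, -0.0, 0.001]
contact_force: [1.9, 0.4, -0.8]
width: 0.0007
```

```bash
python3 lev.py
```

```text
[0.675  0.2104 0.039 ] F [ 1.9  0.4 -0.8]
tool yaw turned 0.0010281453671443508 TCP rel axis in tool cm [-1.27 -5.96  0.  ]
```

Contact: about 2–3 N against the push, at the expected offset. I'll go along the arc.

drive_tool(steps=[[0,0,0.1,0.57,-0.14,0,0],[0,0,0.1,0.57,-0.14,0,0],[0,0,0.1,0.57,-0.14,0,0],[0,0,0.1,0.57,-0.14,0,0]])

```text
t: 24.18
tool_pos: [0.6529, 0.2036, 0.0392]
tcp_rot: [0.087, 0.996, 0.001, 0.001]
contact_force: [3.6, 1.1, -1.2]
width: 0.0002
```

```bash
python3 lev.py
python3 - <<'E'
from h import *
g=cv2.cvtColor(snap('scene','scene10')['image'],cv2.COLOR_BGR2GRAY);h=cv2.cvtColor(load('scene8')['image'],cv2.COLOR_BGR2GRAY)
print('dark px in old arm region',(h[219:229,404:416]<50).sum(),(g[219:229,404:416]<50).sum())
for v in range(200,234,2): print(v,''.join('%3d'%(x//3) for x in g[v,388:440]))
E
```

```text
[0.6529 0.2036 0.0392] F [ 3.6  1.1 -1.2]
tool yaw turned -0.40391275197108634 TCP rel axis in tool cm [-1.46 -6.03 -0.01]
dark px in old arm region 84 31
200  38 38 38 38 38 38 38 38 38 38 38 30 18 15 15 14 14 14 14 14 24 28 19 15 14 14 14 14 14 14 20 25 24 23 22 23 22 23 24 25 26 28 28 28 28 27 26 25 24 22 26 36
202  41 41 41 40 40 40 40 40 40 40 40 37 31 26 24 23 20 18 17 16 35 26 16 15 14 14 15 14 14 15 30 38 39 39 39 39 39 39 39 38 39 38 38 32 33 33 30 29 25 23 31 40
204  40 40 40 40 40 40 40 40 40 40 40 40 40 34 41 42 42 42 30 25 39 42 42 44 39 38 39 39 36 35 38 38 38 38 38 38 38 38 38 38 38 38 38 38 38 38 38 38 38 35 43 43
206  41 40 41 41 40 41 41 41 41 40 41 40 40 32 40 42 42 41 23 31 40 41 42 41 40 40 40 40 40 40 40 40 40 39 40 40 40 39 39 39 39 39 39 39 39 39 39 39 38 42 38 31
208  39 38 38 38 38 39 39 38 39 39 39 39 37 37 41 42 42 35 21 38 42 42 42 40 39 39 39 39 39 39 39 39 39 39 39 39 39 40 39 39 39 39 39 39 39 39 39 38 39 38 29 25
210  39 39 39 39 40 40 40 40 40 40 40 40 34 42 42 41 41 26 25 39 42 42 43 41 40 40 40 40 40 40 40 40 40 40 40 40 39 39 39 39 39 39 39 39 39 
[... 1091 characters left out ...]
11 11 11 11 12 12 12 11 12 12 12 16 18 27 28 28 28 28 31
226  39 39 39 39 39 39 39 39 39 39 39 39 39 39 38 28 23 24 24 27 28 29 29 29 29 29 29 24 18 19 19 17 13 11 12 11 11 12 12 11 11 12 12 13 17 19 22 27 28 28 28 29
228  42 41 42 41 41 42 42 41 42 41 41 42 41 41 36 26 23 24 24 24 27 28 29 28 35 36 39 31 24 19 19 19 19 17 14 12 12 12 12 12 12 12 14 18 19 19 25 28 28 28 29 29
230  42 42 42 42 42 42 42 42 42 42 42 42 42 42 35 26 23 24 23 24 23 26 28 29 29 29 29 29 29 27 20 18 19 19 19 19 19 19 19 19 19 19 19 19 19 20 27 29 28 28 29 29
232  43 43 43 43 43 43 43 43 43 42 42 41 41 42 38 33 26 24 24 24 24 24 26 28 29 29 29 29 29 29 29 29 27 23 19 19 19 19 19 19 19 19 19 23 28 29 29 29 29 29 29 29
```

The lever is turning with the finger (the old arm region is bare, 3.6 N). Continuing to the stop.

drive_tool(steps=[[0,0,0.1,0.59,-0.1,0,0],[0,0,0.1,0.59,-0.1,0,0],[0,0,0.1,0.59,-0.1,0,0],[0,0,0.1,0.59,-0.1,0,0],[0,0,0.1,0.59,-0.1,0,0]])

```text
t: 24.65
tool_pos: [0.6242, 0.2088, 0.0393]
tcp_rot: [0.33, 0.944, 0.0, 0.001]
contact_force: [3.2, -0.9, -0.9]
width: 0.0003
```

```bash
python3 lev.py
```

```text
[0.6242 0.2088 0.0393] F [ 3.2 -0.9 -0.9]
tool yaw turned -0.9021222719570403 TCP rel axis in tool cm [-1.59 -5.98 -0.01]
```

drive_tool(steps=[[0,0,0.1,0.61,-0.1,0,0],[0,0,0.1,0.61,-0.1,0,0],[0,0,0.1,0.61,-0.1,0,0],[0,0,0.1,0.61,-0.1,0,0],[0,0,0.1,0.61,-0.1,0,0]])

```text
t: 25.07
tool_pos: [0.5998, 0.2278, 0.0392]
tcp_rot: [0.553, 0.833, -0.001, 0.001]
contact_force: [1.2, -2.7, 1.3]
width: 0.0005
```

```bash
python3 lev.py
```

```text
[0.5998 0.2278 0.0392] F [ 1.2 -2.7  1.3]
tool yaw turned -1.402091067822993 TCP rel axis in tool cm [-1.56 -6.    0.01]
```

drive_tool(steps=[[0,0,0.085,0.52,-0.1,0,0],[0,0,0.085,0.52,-0.1,0,0],[0,0,0,0.1,0,0,0]])

```text
t: 25.32
tool_pos: [0.5935, 0.238, 0.0391]
tcp_rot: [0.62, 0.784, -0.001, 0.0]
contact_force: [-0.6, -3.8, 2.8]
width: 0.0009
```

drive_tool(steps=[[0,0,0,0.15,0,0,0],[0,0,0,0.1,0,0,0]])

```text
t: 25.48
tool_pos: [0.5935, 0.2381, 0.039]
tcp_rot: [0.619, 0.785, -0.003, 0.001]
contact_force: [-1.2, -9.3, 3.9]
width: 0.0004
```

```bash
python3 lev.py
```

```text
[0.5935 0.2381 0.039 ] F [-1.2 -9.3  3.9]
tool yaw turned -1.5661344921770297 TCP rel axis in tool cm [-1.38 -6.03  0.02]
```

The motion has stopped and force has risen to 9 N, with the tool turned 1.57 rad: that's the stop. One more small press, then release and withdraw.

drive_tool(steps=[[0,0,0,0.15,0,0,0],[0,0,0,0,0,0,0]])

```text
t: 25.65
tool_pos: [0.5935, 0.2381, 0.0391]
tcp_rot: [0.62, 0.785, -0.003, 0.002]
contact_force: [-1.1, -9.9, 4.5]
width: 0.0005
```

drive_tool(steps=[[0,0,0,-0.8,0,0,0],[0,0,0,-1.5,0,0,0],[0,0,0,-1.0,0,0,0],[0,0,0,0,0,-3,0],[0,0,0,0,0,-4,0]])

```text
t: 26.07
tool_pos: [0.5979, 0.2085, 0.1033]
tcp_rot: [0.621, 0.784, -0.004, -0.004]
contact_force: [0.1, 0.6, 0.1]
width: 0.0006
```

drive_tool(steps=[[0,0,0,0,-3,-4,0],[0,0,0,0,-4,0,0],[0,0,0,0,-4,0,0],[0,0,0,0,-4,0,0],[0,0,0,0,0,0,0]])

```text
t: 26.48
tool_pos: [0.4523, 0.1755, 0.14]
tcp_rot: [0.62, 0.785, -0.003, -0.003]
contact_force: [0.1, -0.0, -0.2]
width: 0.0006
```

```bash
python3 lev.py
python3 - <<'E'
from h import *
t0=load('top0');t=snap('top','top11');s0=load('scene0');s=snap('scene','scene11')
A=(.649,.2655,.23)
def dark(c,L): 
    return [int(c['image'][int(round(v)),int(round(u))].mean()) for u,v in proj(c,[tf(A,a,b,.081) for a,b in L])]
off=[(0,-y) for y in(.03,.04,.05,.06)];on=[(-y,0) for y in(.03,.04,.05,.06)]
for n,c in(('top0',t0),('top',t),('scene0',s0),('scene',s)): print(n,'off',dark(c,off),'on',dark(c,on))
# lever angle from dark pixels, top view plane z=.081
for n,c in(('top',t),('scene',s)):
    u,v=np.int32(proj(c,[.61,.255,.081])[0]); g=c['image'].max(2)
    ys,xs=np.where(g[v-25:v+26,u-25:u+26]<55); P=ray(c,np.c_[xs+u-25,ys+v-25],.081)[:,:2]-[.649,.2655]
    rr=np.hypot(*P.T); k=(rr>.035)&(rr<.065); a=np.arctan2(P[k,1],P[k,0]); print(n,k.sum(),'arm dir median',np.median(np.mod(a,2*np.pi)),'expected',np.pi+.23)
# bystanders: compare patches before/after
B=dict(tin=(313,178,16),carton=(313,258,18),tub=(163,173,22),sprocket=(160,236,20),spanner=(475,238,34),grease=(283,131,12),bell=(341,132,10),green=(262,268,20),purple=(197,300,22))
for k,(u,v,w) in B.items():
    d=cv2.absdiff(t0['image'][v-w:v+w,u-w:u+w],t['image'][v-w:v+w,u-w:u+w]); print(k,'mean diff',d.mean().round(1),'max',d.max())
D6=load('top6')['image'];d=cv2.absdiff(D6[135:200,365:435],t['image'][135:200,365:435]);print('dock/pack vs after push',d.mean().round(2),d.max())
E
```

```text
[0.4523 0.1755 0.14  ] F [ 0.1 -0.  -0.2]
tool yaw turned -1.5672353008084627 TCP rel axis in tool cm [ -4.2  -21.22   0.15]
top0 off [41, 56, 104, 90] on [95, 165, 99, 104]
top off [134, 154, 119, 126] on [41, 72, 82, 90]
scene0 off [42, 45, 113, 49] on [82, 82, 83, 37]
scene off [129, 130, 142, 85] on [42, 43, 41, 65]
top 0 arm dir median nan expected 3.371592653589793
scene 46 arm dir median 3.4297820759636055 expected 3.371592653589793
tin mean diff 0.9 max 7
carton mean diff 0.9 max 6
tub mean diff 3.4 max 147
sprocket mean diff 44.6 max 119
spanner mean diff 1.1 max 8
grease mean diff 1.3 max 7
bell mean diff 0.9 max 4
green mean diff 23.1 max 160
purple mean diff 43.4 max 153
dock/pack vs after push 1.05 8
  return _methods._mean(a, axis=axis, dtype=dtype,
  ret = ret.dtype.type(ret / rcount)
```

drive_tool(steps=[[0,0,0,-3.5,0,-2,0],[0,0,0,-3.5,0,-2,0],[0,0,0,-3.5,0,0,0],[0,0,0,-3.5,0,0,0],[0,0,0,-3.5,0,0,0]])

```text
t: 27.0
tool_pos: [0.5028, 0.005, 0.1829]
tcp_rot: [0.62, 0.784, 0.001, 0.001]
contact_force: [0.0, 0.3, -0.9]
width: 0.0009
```

drive_tool(steps=[[0,0,0,-3.5,0,0,0],[0,0,0,-3.5,0,0,0],[0,0,0,-3.5,0,0,0],[0,0,0,0,0,0,0],[0,0,0,0,0,0,0]])

```text
t: 27.42
tool_pos: [0.5259, -0.0975, 0.1813]
tcp_rot: [0.622, 0.783, 0.0, -0.0]
contact_force: [-1.6, 0.4, -0.8]
width: 0.0003
```

Run:
```python
from h import *
from scipy.optimize import minimize
t6=load('top6');t=snap('top','top12');s=snap('scene','scene12')
B=dict(tub=(163,173,22),sprocket=(160,236,20),green=(262,268,20),purple=(197,300,22),iso_box=(228,178,10))
for k,(u,v,w) in B.items():
    d=cv2.absdiff(t6['image'][v-w:v+w,u-w:u+w],t['image'][v-w:v+w,u-w:u+w]); print(k,d.mean().round(1),d.max())
# lever angle: mirror of off-state measure, same axis, both cameras
for n,c,c0 in(('top',t,load('top0')),('scene',s,load('scene0'))):
    for nm,cc,A0 in(('off',c0,-np.pi/2+.23),('on',c,-np.pi+.23)):
        g=cv2.GaussianBlur(cc['image'],(0,0),.6).max(2).astype(np.float32)
        best=[]
        for da in np.arange(-.35,.36,.01):
            p=[[.649+q*np.cos(A0+da)-w*np.sin(A0+da),.2655+q*np.sin(A0+da)+w*np.cos(A0+da),.081] for q in np.linspace(.03,.066,10) for w in np.linspace(-.006,.006,5)]
            uv=np.float32(proj(cc,p)); best.append((cv2.remap(g,uv[:,:1],uv[:,1:],1).mean(),da))
        b=np.array(best);w=np.exp(-(b[:,0]-b[:,0].min())/5);print(n,nm,'offset from nominal',(w@b[:,1]/w.sum()).round(3),b[:,0].min().round(0))
```

```text
tub 0.9 6
sprocket 0.9 6
green 24.2 75
purple 22.1 72
iso_box 19.5 137
top off offset from nominal -0.08 73.0
top on offset from nominal -0.063 72.0
scene off offset from nominal 0.287 48.0
scene on offset from nominal 0.025 66.0
```

```bash
python3 -c "
from station import r
print(r.job_done(), r.observe()['t'])"
```

```text
the job is handed in; nothing more can be done
the job is handed in; nothing more can be done
```

The job is handed in: the pack is fully home in the dock and the isolator lever is then turned a quarter turn clockwise to on, at about 27.5 s of the 72 s allowed.

**What I did**
- **Pack:** I pushed it sideways between tin and carton with the two open fingers, then forward into the dock. It stopped where predicted and I pressed it with about 24 N.
- **Lever:** my first two passes went over it without touching. In the pictures the fingertips sat about 2–3 cm higher than the reported TCP. Once lower, the finger turned the lever to its stop, where the force rose to about 10 N with no further motion.

**Last checks**
- **Pack and dock:** the picture after the push shows the pack flush and square against the block. The top view of pack and dock is unchanged since then.
- **Lever:** the top camera shows a turn of a quarter turn to within about 0.02 rad. The scene camera's figure for the off position disagreed (0.29 rad off nominal) and I did not rely on it; its figure for on was 0.03 rad off.
- **Bystanders:** tin, carton, spanner, grease and bell are unchanged against the start pictures. The tub and sprocket are unchanged against the picture after the push, as the arm blocked or shaded the earlier comparison.
- **Not confirmed:** the patches around the green and purple look-alikes did differ between pictures. I put that down to the arm's shadow, since the fingers were never lowered near them, but I did not confirm it.

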